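# Shut and bolt the cover of the sample mill

## Task

Make the small sample mill on the bench safe to start: push its sliding cover fully shut along the rails without lifting it, then press the spring catch's thumb plate down with one fingertip and keep it down while the other finger pushes the bolt's upright lug all the way, so that the bolt goes through the eye on the cover. Let go, so that the catch springs back up into the bolt, and leave the things standing round the mill alone.

Things in the scene. Friction and masses are not known exactly. Their poses are not given: they have to be found in the camera images.
- mill: The sample mill: fixed white housing, 160 (x) x 260 (y) x 100 mm high. Origin: centre of its underside on the bench; x axis from front panel to back, y to the mill's left, z up. Flat deck at z = 100 mm with a round mouth of 80 mm. The cover slides along y between rails at x = +-64 mm; bolt and catch stand on an 8 mm plate at the right end (y -128 to -48 mm). Nothing fixed is higher than 134 mm.
- cover_grip (a point): On the loose cover (plate 120 x 105 x 6 mm, 0.35 kg, lying between the rails): middle of its upright grip rib, 20 mm above the deck. The rib is 72 mm long (x), 10 mm thick (y), 6 to 32 mm above the deck. The cover starts 30 to 55 mm open to the mill's +y and shuts towards -y (about 3 N); fully shut, against the bolt plate's edge, this point is at x = 0, y = +4 mm of the mill frame.
- bolt (a joint): Slide of the bolt along the mill's +x (to the back), in m: 0 = drawn back (start), 0.030 = home at its stop, through the eye of the shut cover. Sliding takes about 2 N. The catch blocks it at both ends of its travel (about 1 mm of play); it stays where it is left.
- bolt_lug (a point): On the face of the bolt's upright lug that looks to the mill's front (-x), the face to push on: middle of its width, 45 mm above the deck; at the start at x = -44, y = -62 mm of the mill frame. The lug is 26 mm wide (y), 8 mm thick (x), 16 to 55 mm above the deck. The bar below it reaches 17 mm above the deck, two staples over the bar at x = 0 to 31 mm reach 22 mm; nothing stands before the lug.
- catch (a joint): Tilt of the spring catch, in rad: 0 = up, its nose in a notch of the bolt; 0.42 = plate down at its stop. The nose clears the bolt at about 0.2. About 3 N on the plate starts it, 5 N holds it at 0.3, 6 N at the stop; a spring brings it back. Let go with the bolt part way, it rests on the bolt at about 0.2 and drops into a second notch when the bolt is home.
- catch_plate (a point): Middle of the top of the catch's ribbed thumb plate, 27 mm outside its hinge pin: at rest x = -40, y = -112 mm of the mill frame, 34 mm above the deck; 26 mm at 0.3 rad, 23 mm at the stop. The plate is 70 mm long along x (a fingertip can slide along it) and 36 mm wide (y -91 to -127). It is 50 mm beside the lug; between them the pin, at y = -86 mm, has cheeks 34 mm high at x = -78, 2, 35.
- tin: Round aluminium sample tin, diameter 59 mm, 38 mm high, standing on the bench to the right of the mill. Origin at the centre of its underside. To be left alone.
- marker: Black felt marker, 131 mm long (its y), 16 mm thick, lying on the bench to the left of the mill. Origin at the middle of its underside. To be left alone.
- jar: Screw jar with blue lid, diameter 66 mm, 116 mm high, standing on the bench well to the left of the mill. Origin at the centre of its underside. To be left alone.
- cover_eye (a point): Centre of the square eye (20 mm wide inside) at the right rear edge of the cover, 14 mm above the deck; when the cover is shut it lies in the bolt's line, at x = +49, y = -62 mm of the mill frame, top 26 mm above the deck. The bolt is 14 mm wide, so it enters only if the cover is shut to about 3 mm.

How it is judged:
By the outcome, as a careful person would: the job done as asked, in the order asked, and still so for the second after the job is handed in, with the robot touching nothing.
It also fails if it takes over 51 s, if anything falls off the work surface, if the arm or the gripper's body presses on something with over 40 N, if the wrist force passes 120 N, or if a joint passes its speed limit or range.

## Robot

A 7-joint arm with a two-finger parallel gripper is mounted at the origin on a cart in front of the work surface, level with it; the furniture and walls round the work are solid. World frame = base frame: x ahead of the robot, y to its left, z up, the work surface at z = 0. Lengths are in m, angles in rad, forces in N, time in s.
With the tool pointing down it reaches from about 0.4 to 0.85 m from the base axis. Payload 10.4 kg.
Tool frame: the origin (TCP) lies at the very end of the fingers, on their centre line; the grasp point (between the pads) lies 19 mm behind it (ctrl.grasp_offset is the distance from the TCP to the grasp point, in m); z points along the fingers, y is the line along which they close (so a half turn about z gives the same grasp; the last joint's range is limited). The gripper opens to 85 mm and grips with 20 to 120 N. Pads are 22 mm wide; open, the fingers measure 114 mm over their backs; the gripper's body (76 mm by 85 mm) begins 54 mm behind the grasp point. The pads swing forward as they close: fully open they stand 13 mm farther back than shut.
Start: joints at [1.149, 0.332, -0.065, 1.46, 0.022, 1.35, -0.088], TCP at [0.243, -0.576, 0.231] pointing down, gripper open.
Joint ranges: [-2.6, 2.6], [-0.5, 2.12], [-1.47, 1.34], [0.16, 2.42], [-1.27, 4.41], [0.06, 2.06], [-2.6, 2.6]. Speed limits (rad/s): [2.22, 2.22, 2.79, 2.79, 3.14, 3.14, 3.14].

## Interface

Orientations are given as a unit quaternion [w, x, y, z].
In Python, from cell import ctrl, imaging, job_done gives the robot as it stands. The module is installed in compiled form; this text tells all that it offers.
- The arm moves only by the tool send_rows, never from a script. Its argument "targets" is text: rows parted by semicolons, each of 7 numbers parted by spaces: the opening, from -1 (shut) to 1 (fully open), then the shift along the tool's x, y, z in m, then the turn, a rotation vector about the tool's x, y, z in rad. A call has 1 to 20 rows; each row is the pose to reach, as a shift and turn from the pose commanded when the call began, along the tool's axes at that moment; what a row does not reach only later rows make up. A row lasts 1/12 s, in which the tool goes at most 41.7 mm and 7.16 degrees, less where a joint would pass 70% of its speed; a pose out of reach is approached as far as the arm can. A call with a gripper value outside its range is refused whole. The fingers move at their own pace and stop on an object; "force" is the grip in N (left out, the last holds). Time passes only in rows, so rows that repeat a pose let the fingers close. It gives the time, the measured TCP pose, the force, the opening and the grip force at its end, in the units of the state.
- ctrl.read_state(): the state, without advancing time (a new reading comes with each control period).
- imaging.camera(name): name is "scene" or "top"; returns the picture (400x640x3 uint8, red, green, blue); there is no depth.
- imaging.get_calibration(name): a dict with "intrinsics" (3x3 intrinsics, pixels), "R" (3x3) and "t" (3): a world point X has camera coordinates R X + t. Camera axes: x right, y down, z forward; pixel columns grow to the right and rows downward; lengths in m; the calibration is good to about 2 mm. A picture is of the moment at which its call begins. get_calibration takes no time and is no camera call.
- job_done(): hands the job in; it is judged then, once.
The state is a dict: "time": time; "q": joint angles; "qd": joint speeds; "effort": joint torques, N m; "eef_pos": TCP position; "tool_rot": TCP orientation; "wrist_force": force on the tool from outside, world axes, zero at the start; "torque": the same for the moment, N m; "width": finger opening in m; "gripper_force": force on a finger pad.
Only numpy, scipy, OpenCV 4.12 (cv2) and the standard library are available. Lean on these libraries where they do the work, as an engineer would, in place of code of your own. Each camera call takes 0.05 s, during which the arm holds its last target. There are 200 camera calls.

## Working session

There is one attempt and no reset: what is moved stays moved. The work goes in short steps, Python scripts to look and compute and a tool call to move; the robot and the scene stay as the last step left them, time stands still between calls to the robot, and variables do not carry over. Pictures are saved under pics/ and viewed, at most 10 in all, crops included, and the job is handed in when it is done.

Besides the shell and the picture viewer there is one more tool, called by a JSON object that holds its "method" and its "body". send_rows: Moves the arm, as the interface text tells. Its arguments: {"type":"object","properties":{"targets":{"type":"string"},"force":{"type":"number"}},"required":["targets"]}

```bash
mkdir -p pics; python3 - <<'E'
from cell import ctrl, imaging
import cv2,numpy as np
for n in("scene","top"):
    im=imaging.camera(n); cv2.imwrite(f"pics/{n}0.png",im[:,:,::-1])
    c=imaging.get_calibration(n); print(n,np.round(c["intrinsics"],1).tolist(),np.round(c["R"],3).tolist(),np.round(c["t"],3).tolist())
s=ctrl.read_state(); print({k:np.round(v,3) for k,v in s.items()})
E
```

```text
scene [[430.2, 0.0, 326.3], [0.0, 430.2, 199.8], [0.0, 0.0, 1.0]] [[-0.84, -0.543, 0.011], [-0.364, 0.547, -0.754], [0.404, -0.637, -0.657]] [0.41, 0.32, 0.816]
top [[434.7, 0.0, 318.0], [0.0, 434.7, 201.3], [0.0, 0.0, 1.0]] [[0.018, -1.0, 0.003], [-0.996, -0.018, -0.083], [0.083, -0.002, -0.997]] [-0.076, 0.539, 1.046]
{'time': np.float64(0.1), 'q': array([ 1.149,  0.333, -0.065,  1.461,  0.022,  1.35 , -0.088]), 'qd': array([ 0.   , -0.   , -0.002, -0.001,  0.001, -0.   ,  0.001]), 'effort': array([ 2.0000e-03, -6.2674e+01,  4.9000e-02, -3.9243e+01,  1.6000e-02,
        7.0000e-03,  0.0000e+00]), 'eef_pos': array([ 0.243, -0.576,  0.231]), 'tool_rot': array([-0.001,  0.98 ,  0.198, -0.   ]), 'wrist_force': array([-0.499,  0.588, -0.119]), 'torque': array([0.045, 0.031, 0.067]), 'gripper_force': np.float64(0.0), 'width': np.float64(0.085)}
```

View pics/scene0.png

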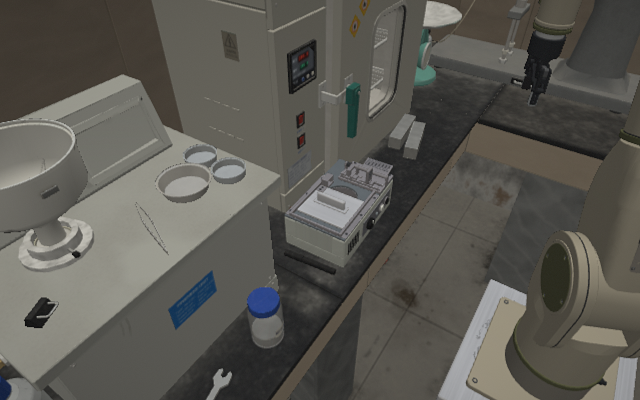

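View pics/top0.png

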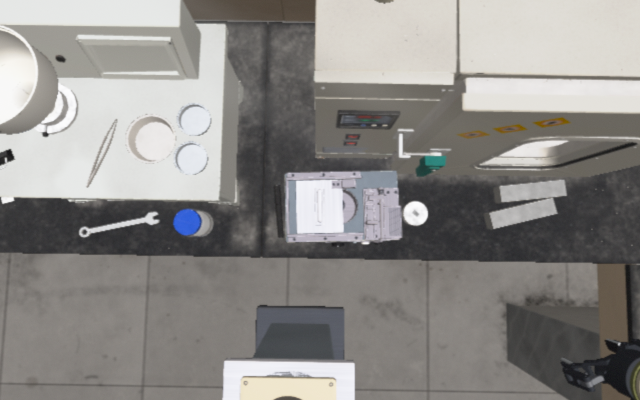

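The top view shows the mill at about cols 285–400, rows 170–243, with the white cover on the left, bolt plate at cols 365–400, and the tin at (415,213). The scene view shows it at about (340,210). I'll zoom into both.

```bash
python3 - <<'E'
import cv2
a=cv2.imread("pics/top0.png")[160:252,275:435]; cv2.imwrite("pics/topc.png",cv2.resize(a,None,fx=5,fy=5,interpolation=cv2.INTER_CUBIC))
a=cv2.imread("pics/scene0.png")[150:275,275:405]; cv2.imwrite("pics/scenec.png",cv2.resize(a,None,fx=4.8,fy=4.8,interpolation=cv2.INTER_CUBIC))
E
```

```text
(no output)
```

View pics/topc.png

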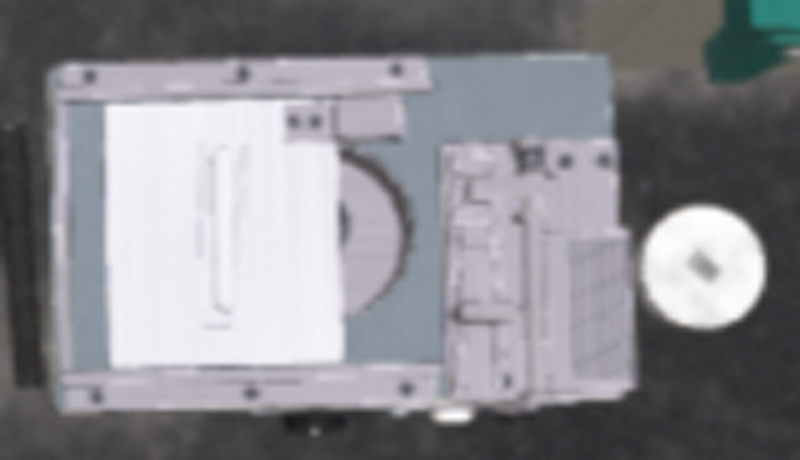

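View pics/scenec.png

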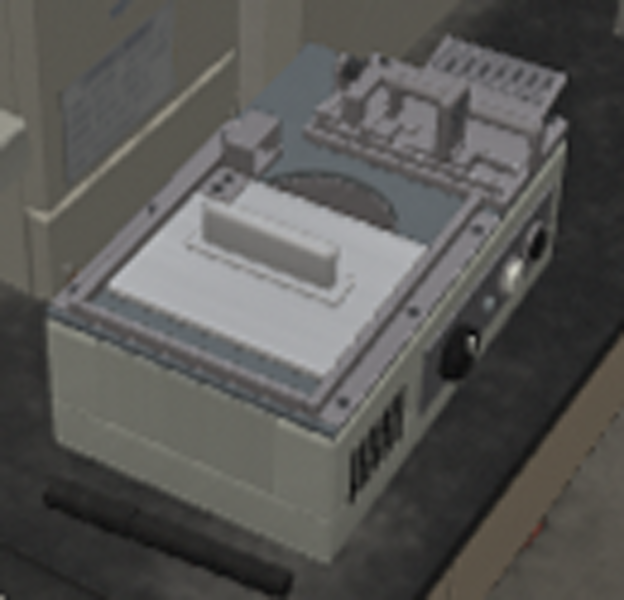

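```bash
cat > h.py <<'E'
import numpy as np
from cell import imaging
def ray(n,uv,z):
    c=imaging.get_calibration(n);R=np.array(c["R"]);t=np.array(c["t"]);C=-R.T@t
    d=R.T@np.linalg.inv(c["intrinsics"])@[uv[0],uv[1],1]
    return C+d*(z-C[2])/d[2]
def proj(n,X):
    c=imaging.get_calibration(n);p=np.array(c["intrinsics"])@(np.array(c["R"])@X+c["t"]);return p[:2]/p[2]
E
python3 - <<'E'
from h import *
T=lambda u,v,z:ray("top",((u+.5)/5-.5+275,(v+.5)/5-.5+160),z)
S=lambda u,v,z:ray("scene",((u+.5)/4.8-.5+275,(v+.5)/4.8-.5+150),z)
for n,p in dict(BL=(52,65),BR=(610,57),FL=(60,410)).items(): print("top",n,T(*p,.1).round(4))
for n,p in dict(BL=(50,318),FL=(335,437),BR=(315,43),FR=(568,135)).items(): print("sc",n,S(*p,.1).round(4))
print("rib top",T(224,145,.132).round(4),T(222,312,.132).round(4), "sc",S(205,197,.132).round(4),S(336,248,.132).round(4))
print("rib top edges",T(214,145,.132).round(4),T(234,312,.132).round(4))
print("cover R",T(340,150,.106).round(4),T(344,360,.106).round(4),"L",T(106,100,.106).round(4),T(110,367,.106).round(4))
print("plate R",T(630,230,.134).round(4),T(634,392,.134).round(4))
print("lug top sc",S(433,88,.155).round(4),S(467,88,.155).round(4))
print("tin",T(703,267,.038).round(4))
E
```

```text
top BL [0.598 0.011 0.1  ]
top BR [ 0.6063 -0.2449  0.1   ]
top FL [0.4406 0.0036 0.1   ]
sc BL [0.5925 0.014  0.1   ]
sc FL [0.4395 0.0057 0.1   ]
sc BR [ 0.6046 -0.2466  0.1   ]
sc FR [ 0.4499 -0.2501  0.1   ]
rib top [ 0.5589 -0.0684  0.132 ] [ 0.4851 -0.0688  0.132 ] sc [ 0.5597 -0.0695  0.132 ] [ 0.4875 -0.0725  0.132 ]
rib top edges [ 0.5588 -0.0639  0.132 ] [ 0.4852 -0.0741  0.132 ]
cover R [ 0.5605 -0.1212  0.106 ] [ 0.4654 -0.1243  0.106 ] L [ 0.5814 -0.0144  0.106 ] [ 0.4603 -0.0189  0.106 ]
plate R [ 0.5243 -0.2477  0.134 ] [ 0.4533 -0.2496  0.134 ]
lug top sc [ 0.4969 -0.18    0.155 ] [ 0.4828 -0.1895  0.155 ]
tin [ 0.5144 -0.3015  0.038 ]
```

```bash
python3 - <<'E'
from h import *
import cv2
for n in("scene","top"):
    a=cv2.imread(f"pics/{n}0.png"); h=cv2.cvtColor(a,cv2.COLOR_BGR2HSV)
    m=cv2.inRange(h,(75,120,40),(95,255,255)); k,l,s,c=cv2.connectedComponentsWithStats(m)
    for i in range(1,k):
        if s[i,4]>60: print(n,s[i],c[i].round(1))
# handle: vertical bar; vary z, compare scene rays of top/bottom w/ top view
for z in(.15,.2,.25,.3,.35,.4,.45,.5): print(z,ray("scene",(352,136),z).round(3),ray("scene",(354,84),z).round(3),ray("top",(432,162),z).round(3))
E
```

```text
scene [346  83  14  55 455] [351.6 109.3]
top [420 156  26  19 295] [431.9 163.2]
0.15 [ 0.597 -0.291  0.15 ] [ 0.746 -0.558  0.15 ] [ 0.62  -0.313  0.15 ]
0.2 [ 0.56  -0.222  0.2  ] [ 0.697 -0.468  0.2  ] [ 0.611 -0.3    0.2  ]
0.25 [ 0.522 -0.153  0.25 ] [ 0.647 -0.377  0.25 ] [ 0.602 -0.286  0.25 ]
0.3 [ 0.485 -0.084  0.3  ] [ 0.598 -0.287  0.3  ] [ 0.593 -0.273  0.3  ]
0.35 [ 0.447 -0.015  0.35 ] [ 0.548 -0.197  0.35 ] [ 0.584 -0.26   0.35 ]
0.4 [0.41  0.054 0.4  ] [ 0.499 -0.106  0.4  ] [ 0.575 -0.247  0.4  ]
0.45 [0.373 0.123 0.45 ] [ 0.45  -0.016  0.45 ] [ 0.566 -0.233  0.45 ]
0.5 [0.335 0.192 0.5  ] [0.4   0.075 0.5  ] [ 0.557 -0.22   0.5  ]
```

{"method": "send_rows", "body": {"targets": "-1 0.464 -0.3875 0 0 0 0.363;-1 0.464 -0.3875 0 0 0 0.363;-1 0.464 -0.3875 0 0 0 0.363;-1 0.464 -0.3875 0 0 0 0.363;-1 0.464 -0.3875 0 0 0 0.363;-1 0.464 -0.3875 0 0 0 0.363;-1 0.464 -0.3875 0 0 0 0.363;-1 0.464 -0.3875 0 0 0 0.363;-1 0.464 -0.3875 0 0 0 0.363;-1 0.464 -0.3875 0 0 0 0.363;-1 0.464 -0.3875 0 0 0 0.363;-1 0.464 -0.3875 0 0 0 0.363;-1 0.464 -0.3875 0 0 0 0.363;-1 0.464 -0.3875 0 0 0 0.363;-1 0.464 -0.3875 0 0 0 0.363;-1 0.464 -0.3875 0 0 0 0.363;-1 0.464 -0.3875 0 0 0 0.363;-1 0.464 -0.3875 0.03 0 0 0.363;-1 0.464 -0.3875 0.03 0 0 0.363"}}

```text
time: 1.68
eef_pos: [0.5174, -0.0403, 0.1973]
tool_rot: [-0.0, 1.0, 0.017, -0.003]
wrist_force: [-0.9, -0.3, -1.6]
width: 0.0005
gripper_force: 0.0
```

```bash
cat > look.py <<'E'
import sys,cv2,numpy as np
from cell import imaging
a=imaging.camera("top")[150:262,275:415,::-1]; b=imaging.camera("scene")[130:260,285:405,::-1]
f=lambda i:cv2.resize(i,(395,int(i.shape[0]*395/i.shape[1])),interpolation=cv2.INTER_CUBIC)
a,b=f(a),f(b); h=max(len(a),len(b)); o=np.zeros((h,790,3),np.uint8); o[:len(a),:395]=a; o[:len(b),395:]=b
cv2.imwrite(f"pics/{sys.argv[1]}.png",o)
E
python3 look.py v1
```

```text
(no output)
```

View pics/v1.png

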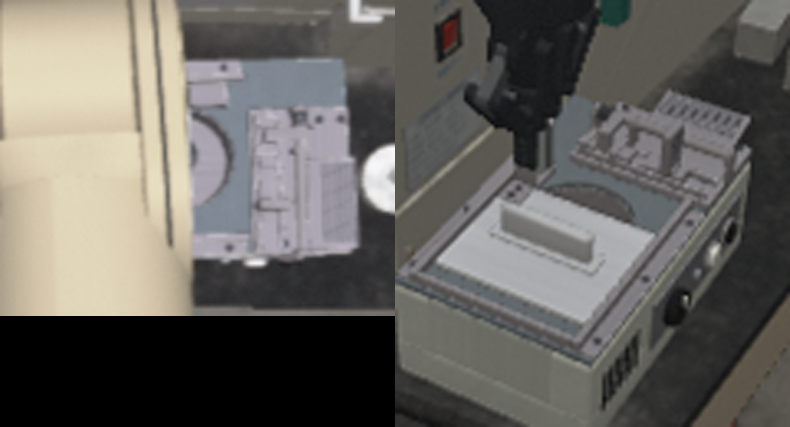

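The top view is blocked by the arm. In the scene view the shut fingertips hang at about (533,178), clear of the rib at (500–595, 205–260). I'll descend.

{"method": "send_rows", "body": {"targets": "-1 0 0 0.04 0 0 0;-1 0 0 0.06 0 0 0;-1 0 0 0.078 0 0 0;-1 0 0 0.078 0 0 0;-1 0 0 0.078 0 0 0"}}

```text
time: 2.2
eef_pos: [0.5199, -0.0393, 0.1241]
tool_rot: [0.0, 1.0, 0.017, -0.0]
wrist_force: [0.9, 0.4, 0.7]
width: -0.0002
gripper_force: 0.0
```

{"method": "send_rows", "body": {"targets": "-1 0 0.004 0 0 0 0;-1 0 0.008 0 0 0 0;-1 0 0.012 0 0 0 0;-1 0 0.016 0 0 0 0;-1 0 0.020 0 0 0 0;-1 0 0.024 0 0 0 0;-1 0 0.028 0 0 0 0;-1 0 0.032 0 0 0 0;-1 0 0.036 0 0 0 0;-1 0 0.036 0 0 0 0"}}

```text
time: 3.03
eef_pos: [0.5221, -0.0748, 0.1245]
tool_rot: [-0.0, 1.0, 0.018, 0.001]
wrist_force: [1.3, 3.6, 5.0]
width: 0.0002
gripper_force: 2.4
```

{"method": "send_rows", "body": {"targets": "-1 0 0.004 0 0 0 0;-1 0 0.008 0 0 0 0;-1 0 0.012 0 0 0 0;-1 0 0.016 0 0 0 0;-1 0 0.018 0 0 0 0;-1 0 0.018 0 0 0 0"}}

```text
time: 3.53
eef_pos: [0.5227, -0.0926, 0.1245]
tool_rot: [-0.0, 1.0, 0.018, 0.001]
wrist_force: [-0.5, 3.1, 4.0]
width: 0.0001
gripper_force: 2.3
```

{"method": "send_rows", "body": {"targets": "-1 0 0.002 0 0 0 0;-1 0 0.004 0 0 0 0;-1 0 0.004 0 0 0 0"}}

```text
time: 3.78
eef_pos: [0.5228, -0.0961, 0.1244]
tool_rot: [-0.0, 1.0, 0.018, 0.001]
wrist_force: [-0.1, 3.8, 5.2]
width: -0.0004
gripper_force: 3.0
```

{"method": "send_rows", "body": {"targets": "-1 0 0.002 0 0 0 0;-1 0 0.003 0 0 0 0;-1 0 0.003 0 0 0 0"}}

```text
time: 4.03
eef_pos: [0.5235, -0.0978, 0.1245]
tool_rot: [-0.001, 1.0, 0.019, 0.002]
wrist_force: [2.6, 8.3, 3.7]
width: 0.0002
gripper_force: 4.5
```

```bash
python3 look.py v2
```

```text
(no output)
```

View pics/v2.png

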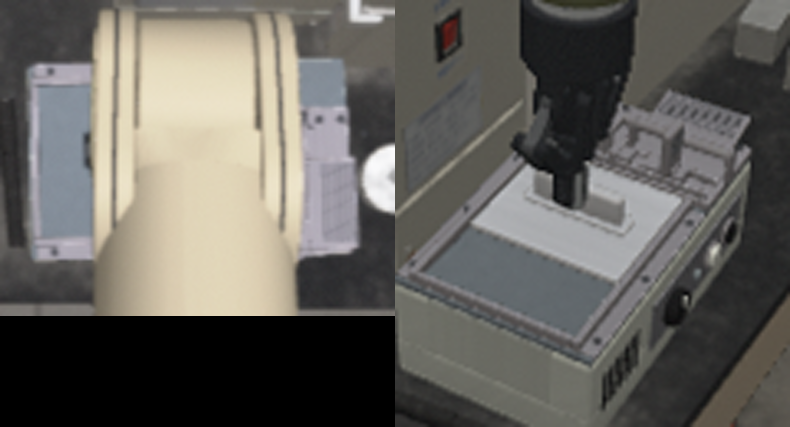

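The scene view shows the cover up at the bolt plate, with the fingers against the rib at (570,195). The force is rising, so I'll give it a firm final push and then retreat.

{"method": "send_rows", "body": {"targets": "-1 0 0.002 0 0 0 0;-1 0 0.004 0 0 0 0;-1 0 0.004 0 0 0 0;-1 0 0.004 0 0 0 0"}}

```text
time: 4.47
eef_pos: [0.5236, -0.0983, 0.1245]
tool_rot: [-0.003, 1.0, 0.02, 0.001]
wrist_force: [0.6, 18.5, 7.3]
width: -0.0005
gripper_force: 10.1
```

{"method": "send_rows", "body": {"targets": "-1 0 -0.006 0 0 0 0;-1 0 -0.014 0 0 0 0;-1 0 -0.014 0 0 0 0;-1 0 -0.014 -0.04 0 0 0;-1 0 -0.014 -0.08 0 0 0;-1 0 -0.014 -0.11 0 0 0;-1 0 -0.014 -0.11 0 0 0;-1 0 -0.014 -0.11 0 0 0"}}

```text
time: 5.13
eef_pos: [0.5224, -0.0906, 0.2351]
tool_rot: [0.001, 1.0, 0.017, 0.002]
wrist_force: [0.7, -0.3, -0.9]
width: 0.0001
gripper_force: 0.0
```

{"method": "send_rows", "body": {"targets": "-0.18 -0.062 0.117 0 0 0 0;-0.18 -0.062 0.117 0 0 0 0;-0.18 -0.062 0.117 0 0 0 0;-0.18 -0.062 0.117 0 0 0 0;-0.18 -0.062 0.117 0 0 0 0;-0.18 -0.062 0.117 0.03 0 0 0;-0.18 -0.062 0.117 0.05 0 0 0;-0.18 -0.062 0.117 0.05 0 0 0;-0.18 -0.062 0.117 0.05 0 0 0"}}

```text
time: 5.88
eef_pos: [0.4633, -0.2079, 0.1823]
tool_rot: [-0.001, 1.0, 0.018, -0.001]
wrist_force: [0.1, -0.1, 0.1]
width: 0.035
gripper_force: 0.0
```

```bash
python3 look.py v3
```

```text
(no output)
```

View pics/v3.png

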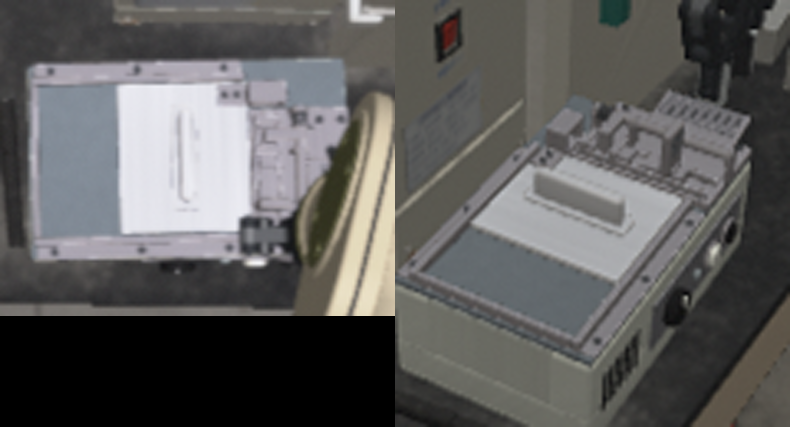

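```bash
python3 - <<'E'
from h import *
f=lambda p:((p[0]-285)*395/120+395,(p[1]-130)*395/120)
t=np.array([.4633,-.2079,.1823])
for d in(.0245,-.0245):
  for e in (-.011,.011):
    print(d,e,np.round(f(proj("scene",t+[e,d,.005])),0))
c=np.array([.5225,-.1205,0]);a=np.radians(2.1);R=np.array([[np.cos(a),-np.sin(a),0],[np.sin(a),np.cos(a),0],[0,0,1]])
M=lambda *p:np.round(f(proj("scene",c+R@np.array(p))),0)
print("lug top front corners",M(-.044,-.049,.155),M(-.044,-.075,.155),M(-.036,-.049,.155)," plate outer",M(-.075,-.127,.142),M(-.005,-.127,.142),"rib",M(-.036,.009,.132),M(.036,.009,.132))
E
```

```text
0.0245 -0.011 [719. 107.]
0.0245 0.011 [691.  97.]
-0.0245 -0.011 [750.  73.]
-0.0245 0.011 [723.  64.]
lug top front corners [672. 139.] [688. 120.] [662. 135.]  plate outer [754. 112.] [670.  84.] rib [622. 204.] [534. 170.]
```

{"method": "send_rows", "body": {"targets": "-0.18 0.001 0.002 0.02 0 0 0;-0.18 0.001 0.002 0.038 0 0 0;-0.18 0.001 0.002 0.042 0 0 0;-0.18 0.001 0.002 0.042 0 0 0"}}

```text
time: 6.32
eef_pos: [0.4648, -0.2105, 0.1413]
tool_rot: [-0.0, 1.0, 0.018, -0.0]
wrist_force: [0.0, -0.6, 0.5]
width: 0.0351
gripper_force: 0.0
```

{"method": "send_rows", "body": {"targets": "-0.18 0 0 0.003 0 0 0;-0.18 0 0 0.006 0 0 0;-0.18 0 0 0.008 0 0 0;-0.18 0 0 0.008 0 0 0;-0.18 0 0 0.008 0 0 0"}}

```text
time: 6.73
eef_pos: [0.4651, -0.2108, 0.1336]
tool_rot: [0.0, 1.0, 0.018, 0.0]
wrist_force: [-0.1, 0.8, -0.1]
width: 0.0352
gripper_force: 0.0
```

{"method": "send_rows", "body": {"targets": "-0.18 0 0 0.002 0 0 0;-0.18 0 0 0.004 0 0 0;-0.18 0 0 0.004 0 0 0"}}

```text
time: 6.98
eef_pos: [0.4652, -0.2114, 0.1295]
tool_rot: [0.0, 1.0, 0.018, 0.0]
wrist_force: [0.1, -1.9, 4.0]
width: 0.0345
gripper_force: 1.9
```

{"method": "send_rows", "body": {"targets": "-0.18 0 0 0.002 0 0 0;-0.18 0 0 0.003 0 0 0;-0.18 0 0 0.003 0 0 0"}}

```text
time: 7.23
eef_pos: [0.4652, -0.2114, 0.1265]
tool_rot: [0.0, 1.0, 0.018, 0.0]
wrist_force: [0.4, -3.7, 5.6]
width: 0.0352
gripper_force: 2.8
```

{"method": "send_rows", "body": {"targets": "-0.18 0 0 0.002 0 0 0;-0.18 0 0 0.004 0 0 0;-0.18 0 0 0.004 0 0 0"}}

```text
time: 7.48
eef_pos: [0.4652, -0.2112, 0.1225]
tool_rot: [0.0, 1.0, 0.018, 0.0]
wrist_force: [-1.0, -3.6, 6.5]
width: 0.0348
gripper_force: 3.5
```

{"method": "send_rows", "body": {"targets": "-0.18 0.002 0 0 0 0 0;-0.18 0.004 0 0 0 0 0;-0.18 0.006 0 0 0 0 0;-0.18 0.008 0 0 0 0 0;-0.18 0.010 0 0 0 0 0;-0.18 0.012 0 0 0 0 0;-0.18 0.012 0 0 0 0 0"}}

```text
time: 8.07
eef_pos: [0.4762, -0.2106, 0.1222]
tool_rot: [0.0, 1.0, 0.018, -0.001]
wrist_force: [-4.3, -2.5, 7.6]
width: 0.0351
gripper_force: 3.8
```

{"method": "send_rows", "body": {"targets": "-0.18 0.003 0 0 0 0 0;-0.18 0.006 0 0 0 0 0;-0.18 0.009 0 0 0 0 0;-0.18 0.012 0 0 0 0 0;-0.18 0.012 0 0 0 0 0"}}

```text
time: 8.48
eef_pos: [0.4882, -0.2102, 0.1223]
tool_rot: [0.0, 1.0, 0.018, -0.001]
wrist_force: [-5.2, -1.8, 7.8]
width: 0.0351
gripper_force: 4.2
```

{"method": "send_rows", "body": {"targets": "-0.18 0.003 0 0 0 0 0;-0.18 0.006 0 0 0 0 0;-0.18 0.008 0 0 0 0 0;-0.18 0.008 0 0 0 0 0"}}

```text
time: 8.82
eef_pos: [0.496, -0.21, 0.1223]
tool_rot: [0.0, 1.0, 0.018, -0.001]
wrist_force: [-6.1, -2.0, 8.0]
width: 0.035
gripper_force: 4.5
```

{"method": "send_rows", "body": {"targets": "-0.18 0.002 0 0 0 0 0;-0.18 0.004 0 0 0 0 0;-0.18 0.004 0 0 0 0 0"}}

```text
time: 9.07
eef_pos: [0.4999, -0.2099, 0.1223]
tool_rot: [0.0, 1.0, 0.018, -0.001]
wrist_force: [-6.8, -2.3, 8.4]
width: 0.0349
gripper_force: 4.5
```

{"method": "send_rows", "body": {"targets": "-0.18 0.001 0 0 0 0 0;-0.18 0.002 0 0 0 0 0;-0.18 0.002 0 0 0 0 0"}}

```text
time: 9.32
eef_pos: [0.5018, -0.2098, 0.1223]
tool_rot: [0.0, 1.0, 0.018, -0.001]
wrist_force: [-6.7, -1.7, 8.6]
width: 0.0348
gripper_force: 4.6
```

{"method": "send_rows", "body": {"targets": "-0.18 0.001 0 0 0 0 0;-0.18 0.002 0 0 0 0 0;-0.18 0.003 0 0 0 0 0;-0.18 0.003 0 0 0 0 0"}}

```text
time: 9.65
eef_pos: [0.504, -0.2098, 0.1223]
tool_rot: [0.0, 1.0, 0.017, -0.002]
wrist_force: [-11.3, -1.4, 12.6]
width: 0.0353
gripper_force: 7.8
```

```bash
python3 look.py v4
```

```text
(no output)
```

View pics/v4.png

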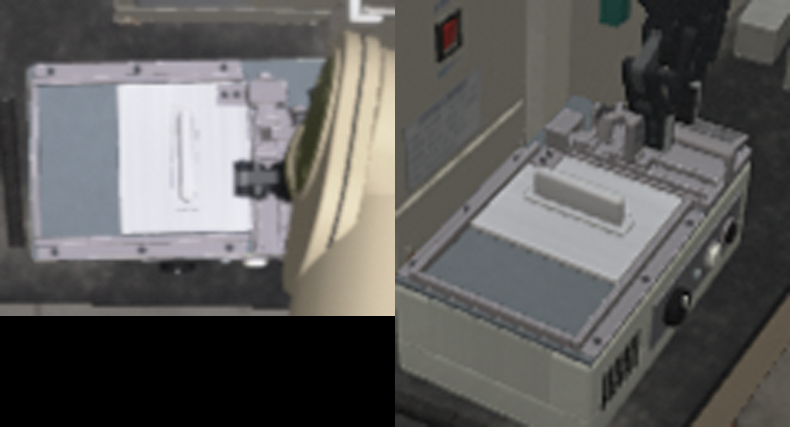

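The scene view shows the lug pushed to the back, near the staples at about (640,130), and the catch plate tilted down. The force is rising at the stop, so I'll push firmly once more, back off 4 mm and lift.

{"method": "send_rows", "body": {"targets": "-0.18 0.001 0 0 0 0 0;-0.18 0.003 0 0 0 0 0;-0.18 0.003 0 0 0 0 0;-0.18 0.003 0 0 0 0 0"}}

```text
time: 10.08
eef_pos: [0.5041, -0.2098, 0.1223]
tool_rot: [-0.0, 1.0, 0.017, -0.005]
wrist_force: [-28.7, 1.2, 25.1]
width: 0.0348
gripper_force: 15.6
```

{"method": "send_rows", "body": {"targets": "-0.18 -0.004 0 0 0 0 0;-0.18 -0.010 0 0 0 0 0;-0.18 -0.010 0 0 0 0 0;-0.18 -0.010 0 -0.006 0 0 0;-0.18 -0.010 0 -0.012 0 0 0;-0.18 -0.010 0 -0.03 0 0 0;-0.18 -0.010 0 -0.06 0 0 0;-0.18 -0.010 0 -0.10 0 0 0;-0.18 -0.010 0 -0.12 0 0 0;-0.18 -0.010 0 -0.12 0 0 0"}}

```text
time: 10.92
eef_pos: [0.5006, -0.2094, 0.2473]
tool_rot: [0.001, 1.0, 0.018, 0.003]
wrist_force: [0.9, 0.8, 0.3]
width: 0.0349
gripper_force: 0.0
```

{"method": "send_rows", "body": {"targets": "-0.18 -0.04 0.03 0 0 0 0;-0.18 -0.07 0.06 0 0 0 0;-0.18 -0.07 0.10 0 0 0 0;-0.18 -0.07 0.14 0 0 0 0;-0.18 -0.07 0.17 0 0 0 0;-0.18 -0.07 0.20 0 0 0 0;-0.18 -0.07 0.20 0 0 0 0;-0.18 -0.07 0.20 0 0 0 0"}}

```text
time: 11.58
eef_pos: [0.4352, -0.4127, 0.2407]
tool_rot: [-0.001, 1.0, 0.017, -0.001]
wrist_force: [0.1, 0.7, -0.4]
width: 0.0349
gripper_force: 0.0
```

```bash
python3 look.py v5
```

```text
(no output)
```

View pics/v5.png

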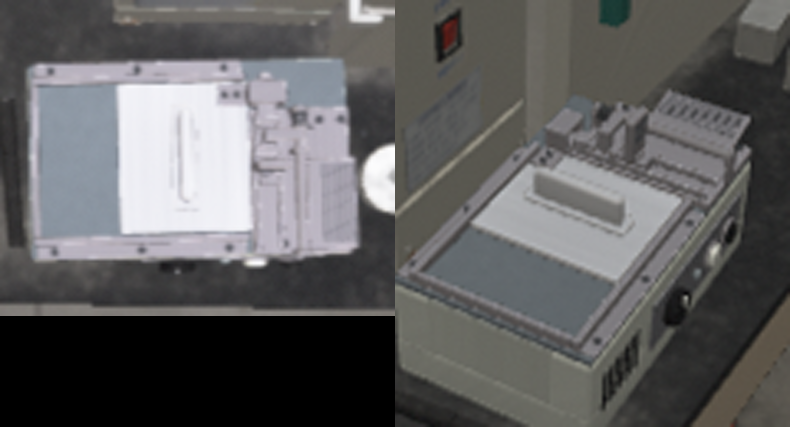

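The view shows the cover shut, the lug by the staples at (635,130), the bolt through the eye, and the plate raised at (700,115). I'll compare the plate and the bystanders numerically with the first images.

```bash
python3 - <<'E'
import cv2,numpy as np
from cell import imaging
def d(n,b,r0,r1,c0,c1):
    a=cv2.imread(f"pics/{n}0.png")[r0:r1,c0:c1]; x=cv2.absdiff(a,b[r0:r1,c0:c1]).max(2); return round(x.mean(),2),int((x>25).sum()),x.size
s=imaging.camera("scene")[:,:,::-1].copy();t=imaging.camera("top")[:,:,::-1].copy()
print("plate scene",d("scene",s,157,172,370,392),"plate top",d("top",t,205,242,388,402),"tin",d("top",t,198,230,403,432),"marker",d("scene",s,245,275,280,340),"jar",d("top",t,205,240,170,215))
E
```

```text
plate scene (np.float64(2.7), 9, 330) plate top (np.float64(1.16), 0, 518) tin (np.float64(1.0), 0, 928) marker (np.float64(1.3), 0, 1800) jar (np.float64(1.37), 0, 1575)
```

```bash
python3 -c "from cell import job_done; print(job_done())"
```

```text
the job is handed in; nothing more can be done
None
```

The job is handed in: the mill's cover is fully shut, the bolt is home through the eye, and the catch is back up at its starting height. The tin, marker and jar have not moved, and the robot's clock read about 12 s of the 51 s allowed.

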